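# Seat the baby bottle in its warmer

### The job

Stand the slim baby bottle, the one with the tapering foot, upright in the well of the bottle warmer so that it sits fully home, ready for the night feed. It is glass: do not drop it or let it tip over, and leave the squat bottle and the pill organiser where they are.

Things in the scene. Friction and masses are not known exactly. Their poses are not given: they have to be found in the camera images.
- slim_bottle: tall slim glass baby bottle with white cap, loose, upright, 0.12 to 0.26 kg, 145 mm high, round about z. Foot 40 mm in diameter, tapering out to 58 mm at 50 mm height, straight to 94 mm, shoulder in to 34 mm at 110 mm; then the cap, an upright cylinder 40 mm in diameter from 110 to 145 mm, the place to grip it. Origin: centre of the underside, z up to the cap
- warmer: white plastic bottle warmer, fixed: a round housing 98 mm high, 110 mm across at the foot, about 94 mm at the top, a small grey dial on its side. Its open round well tapers like the slim bottle's foot: 80 mm wide at the rim, 65 mm at 86 mm height, 47 mm at its floor, 36 mm above the origin. Fully home the foot rests on that floor, with 2 mm play all round. Origin: centre of the underside, on the well's axis, z up
- squat_bottle: bystander: a short wide glass baby bottle with straight sides and a white cap, loose, 74 mm in diameter, 102 mm high, cap 56 mm in diameter; too wide for the warmer. Origin: centre of the underside
- pill_organiser: bystander: a green plastic pill organiser with seven lids in a row, loose, 34 x 150 x 28 mm, long along its y axis. Origin: centre of the underside
There are look-alikes about, which are no part of the job. Leave any blue look-alike of the warmer alone. Leave any black or red look-alike of the slim_bottle alone.

How it is judged:
By the outcome, as a careful person would: the job done as asked, in the order asked, and still so for the second after the job is handed in, with the robot touching nothing.
It also fails if it takes over 40 s, if anything falls off the work surface, if the arm or the gripper's body presses on something with over 40 N, if the wrist force passes 120 N, or if a joint passes its speed limit or range.

### The arm

A 6-joint arm with a two-finger parallel gripper is mounted at the origin on the work surface. World frame = base frame: x ahead of the robot, y to its left, z up, the work surface at z = 0. Lengths are in m, angles in rad, forces in N, time in s.
With the tool pointing down it reaches from about 0.3 to 0.875 m from the base axis. Payload 6.4 kg.
Tool frame: the origin (TCP) lies at the centre of the arm's flange, where the gripper is bolted on; the fingertips stand 173 mm ahead of it and the grasp point (between the pads) lies 155 mm ahead of it (ctrl.pinch_z is the distance from the TCP to the grasp point, in m); z points along the fingers, y is the direction in which the jaws open and shut (so a half turn about z gives the same grasp; the last joint's range is limited). The gripper opens to 85 mm and grips with 20 to 120 N. Pads are 22 mm wide; open, the fingers measure 114 mm over their backs; the gripper's body (76 mm by 85 mm) begins 54 mm behind the grasp point. The pads swing forward as they close: fully open they stand 13 mm farther back than shut.
Start: joints at [0.906, 0.181, 1.607, -0, 1.354, -0.206], TCP at [0.255, 0.516, 0.405] pointing down, gripper open.
Joint ranges: [-2.99, 2.99], [-0.89, 2.07], [0.3, 2.58], [-1.14, 4.28], [0, 2.63], [-3.12, 3.12]. Speed limits (rad/s): [2.57, 2.57, 3.01, 3.14, 3.14, 3.14].

### API

Orientations are given as a unit quaternion [w, x, y, z].
In Python, from bench import ctrl gives the robot as it stands.
- The arm moves only by the tool drive_tool, never from a script. Its argument "commands" is a list that holds one entry, the list of rows, each a list of 7 numbers: the shift along the tool's x, y, z in units of 50 mm (1.0 is 50 mm), then the turn, a rotation vector about the tool's x, y, z in units of 8 degrees (1.0 is 8 degrees), then the closure in counts, from 0 (fully open) to 255 (shut). A call has 1 to 10 rows; each row shifts and turns the commanded pose from where the row before left it, along the tool's axes as they then stand; what a row does not reach is not made up. A row lasts 1/10 s, in which the tool goes at most 50 mm and 8.59 degrees, less where a joint would pass 70% of its speed; a pose out of reach is approached as far as the arm can. A call is refused whole if a number of a shift passes 1 or a number of a turn 1, either way. A call with a gripper value outside its range is refused whole. The fingers move at their own pace and stop on an object; the grip force is fixed at half the most. Time passes only in rows, so rows that do not move let the fingers close. It gives the time, the measured TCP pose, the force and the opening at its end, in the units of the state.
- ctrl.get_obs(): the state, without advancing time (a new reading comes with each control period).
- ctrl.camera(name): name is "scene" or "top" or "wrist"; returns a dict with "pixels" (480x640x3 uint8, red, green, blue), "depth" (480x640 float32, m along the optical axis (not along the pixel's ray), 0 where there is no reading), "intrinsics" (3x3 intrinsics, pixels), "R" (3x3) and "t" (3): a world point X has camera coordinates R X + t; the wrist camera has in their place "tool_from_camera" (4x4, takes a point from camera to tool coordinates, whose origin is the TCP and whose axes are the flange's). Camera axes: x right, y down, z forward; pixel columns grow to the right and rows downward; lengths in m; the calibration is good to about 2 mm. A picture is of the moment at which its call begins: read the wrist's pose just before it.
- ctrl.hand_in(): hands the job in, once; it reports no verdict.
The state is a dict: "time_s": time; "q": joint angles; "dq": joint speeds; "joint_efforts": joint torques, N m; "eef_pos": TCP position; "eef_rot": TCP orientation; "wrist_force": force on the tool from outside, world axes, zero at the start; "torque": the same for the moment, N m; "opening": opening from 0.0 (shut) to 1.0 (fully open).
Only numpy, scipy, OpenCV 4.12 (cv2) and the standard library are available. Lean on these libraries where they do the work, as an engineer would, in place of code of your own. Each camera call takes 0.05 s, during which the arm holds its last target. There are 200 camera calls.

## Working session

There is one attempt and no reset: what is moved stays moved. The work goes in short steps, Python scripts to look and compute and a tool call to move; the robot and the scene stay as the last step left them, time stands still between calls to the robot, and variables do not carry over. Pictures are saved under pics/ and viewed, about 8 in all and at most 12, crops included, and the job is handed in when it is done.

Besides the shell and the picture viewer there is one more tool, called as name([rows], argument=value, ...), one row to a line, values as JSON. drive_tool: Moves the arm, as the interface text tells. Its arguments: {"type":"object","properties":{"commands":{"type":"array","items":{"type":"array","items":{"type":"array","items":{"type":"number"}}}}},"required":["commands"]}

```bash
mkdir -p pics; cat > h.py <<'E'
from bench import ctrl
import numpy as np, cv2
def snap(n,f):
    c=ctrl.camera(n); cv2.imwrite('pics/'+f,c['pixels'][:,:,::-1]); np.savez('pics/'+f+'.npz',**{k:np.array(v) for k,v in c.items()}); return c
def load(f): return np.load('pics/'+f+'.npz')
def world(c,u,v,d):
    K=c['intrinsics']; p=np.stack([(u-K[0,2])/K[0,0]*d,(v-K[1,2])/K[1,1]*d,d],-1)
    return (p-c['t'])@c['R']
def ray(c,u,v,z):
    o=-c['R'].T@c['t']; w=world(c,np.array(float(u)),np.array(float(v)),np.array(1.0))-o
    return o+w*(z-o[2])/w[2]
E
python3 - <<'E'
from h import *
for n in('top','scene'):
    c=snap(n,n+'1.png'); print(n,c['intrinsics'].tolist(),c['R'].round(3).tolist(),c['t'])
o=ctrl.get_obs();print(o['time_s'],o['eef_pos'],o['eef_rot'],o['opening'],ctrl.pinch_z)
E
```

```text
top [[494.10857477774726, 0.0, 321.0698935641418], [0.0, 494.10857477774726, 231.03151882714175], [0.0, 0.0, 1.0]] [[-0.001, -1.0, -0.013], [-0.991, 0.003, -0.137], [0.137, 0.013, -0.99]] [0.09130019 0.55827366 1.02732119]
scene [[472.17142298106467, 0.0, 317.76117414355514], [0.0, 472.17142298106467, 234.25071552084145], [0.0, 0.0, 1.0]] [[0.536, 0.844, -0.021], [0.518, -0.348, -0.781], [-0.667, 0.408, -0.624]] [-0.37585286 -0.23934207  1.40533299]
0.1 [0.25450107 0.51536194 0.40389531] [-3.41961100e-04  2.27392018e-01  9.73802985e-01 -7.06778646e-04] 1.0007962478534962 0.1547
```

View pics/top1.png

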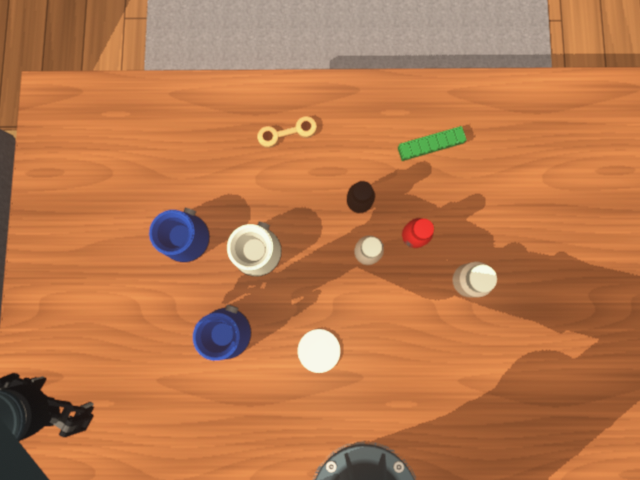

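View pics/scene1.png

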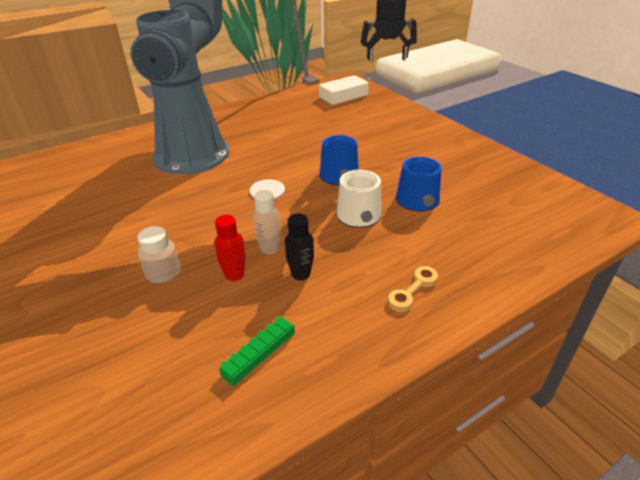

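Top view candidates:
- **Bottles:** clear with a white cap (370,249), black (361,197), red (418,232), squat and wide (476,280). The clear slim one at (370,249) fits, since the black and red ones are look-alikes and the squat one is too wide.
- **Warmers:** white (254,250), blue (179,236) and (222,333). The white one fits.

I'll confirm with a crop and measure.

```bash
python3 - <<'E'
from h import *
c=load('top1.png'); im=cv2.imread('pics/top1.png')
a=cv2.resize(im[170:320,220:520],None,fx=2.6,fy=2.6,interpolation=cv2.INTER_CUBIC); cv2.imwrite('pics/crop1.png',a)
u,v=np.meshgrid(np.arange(640.),np.arange(480.)); W=world(c,u,v,c['depth'].astype(float))
for n in('top','scene'):
    c=load(n+'1.png');W=world(c,u,v,c['depth'].astype(float)); z=W[...,2]
    print(n,'table z',np.median(z[300:330,420:500]) if n=='top' else np.median(z[400:440,100:180]))
    hsv=cv2.cvtColor(cv2.imread(f'pics/{n}1.png'),cv2.COLOR_BGR2HSV)
    # components of raised stuff by height
    for lo,hi,tag in((.136,.16,'slimtop'),(.09,.112,'rim/squat')):
        m=((z>lo)&(z<hi)&(c['depth']>0)&(W[...,0]>.25)).astype(np.uint8)
        k,L,S,C=cv2.connectedComponentsWithStats(m)
        for i in range(1,k):
            if S[i,4]>40:
                p=W[L==i]; q=p.astype(np.float32)[:,:2]; (cx,cy),r=cv2.minEnclosingCircle(np.ascontiguousarray(q))
                print(tag,C[i].round(),S[i,4],'circ',round(cx,4),round(cy,4),round(r,4),'z',p[:,2].min().round(4),np.median(p[:,2]).round(4),p[:,2].max().round(4),'hsv',np.median(hsv[L==i],0))
E
```

```text
top table z -0.0007743938642722889
slimtop [363. 191.] 315 circ 0.6235 0.0069 0.0198 z 0.1361 0.1445 0.1484 hsv [  9. 127.  57.]
slimtop [424. 229.] 326 circ 0.5485 -0.1109 0.02 z 0.1374 0.1443 0.1501 hsv [  1. 203. 237.]
slimtop [372. 247.] 328 circ 0.5126 -0.0088 0.02 z 0.1362 0.1442 0.1492 hsv [ 23.  48. 232.]
rim/squat [360. 200.] 253 circ 0.624 0.0067 0.0288 z 0.091 0.0992 0.1094 hsv [ 10. 145.  56.]
rim/squat [172. 232.] 754 circ 0.5492 0.3956 0.0478 z 0.09 0.0951 0.1016 hsv [114.  152.  163.5]
rim/squat [415. 235.] 268 circ 0.5476 -0.1103 0.0292 z 0.0901 0.0992 0.1118 hsv [  2. 206. 193.]
rim/squat [250. 247.] 741 circ 0.5183 0.234 0.0475 z 0.09 0.0953 0.1014 hsv [ 29.  23. 243.]
rim/squat [367. 252.] 268 circ 0.5128 -0.0093 0.029 z 0.0903 0.0982 0.1095 hsv [ 16.  83. 178.]
rim/squat [482. 279.] 645 circ 0.4536 -0.2335 0.0284 z 0.0903 0.1011 0.107 hsv [ 23.  48. 232.]
rim/squat [216. 337.] 799 circ 0.3396 0.2984 0.0477 z 0.09 0.095 0.1026 hsv [115. 142. 134.]
scene table z -0.0008856348190296349
slimtop [263. 196.] 209 circ 0.5154 -0.0115 0.0202 z 0.1364 0.1433 0.1457 hsv [ 18
[... 158 characters left out ...]
36 0.1433 0.1463 hsv [  0. 255. 237.]
rim/squat [339. 144.] 272 circ 0.3417 0.2944 0.0491 z 0.0901 0.0938 0.0997 hsv [109. 211. 138.]
rim/squat [422. 167.] 339 circ 0.5531 0.393 0.0495 z 0.09 0.0942 0.098 hsv [109. 208. 149.]
rim/squat [360. 181.] 372 circ 0.5217 0.2323 0.0492 z 0.0901 0.0941 0.0997 hsv [ 21.   59.5 229. ]
rim/squat [265. 217.] 292 circ 0.516 -0.011 0.0289 z 0.09 0.0988 0.1112 hsv [ 14. 103. 188.]
rim/squat [151. 236.] 472 circ 0.457 -0.2372 0.0294 z 0.0901 0.1002 0.1037 hsv [ 19.  65. 218.]
rim/squat [228. 243.] 341 circ 0.5519 -0.1133 0.0291 z 0.09 0.099 0.1116 hsv [  1. 255. 179.]
rim/squat [298. 242.] 340 circ 0.6274 0.0042 0.0289 z 0.0901 0.0988 0.1118 hsv [11. 69. 30.]
```

View pics/crop1.png

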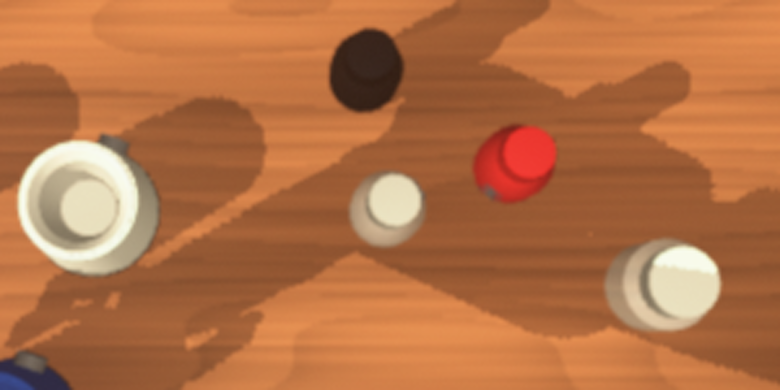

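The crop confirms it: the clear slim bottle with the white cap is at crop (393,200) and the empty white warmer at (85,207). Both cameras agree on their offset, about (0.006, 0.243). I'll move above the bottle at a safe height.

drive_tool([
  [[-0.65,-0.5,0,0,0,0,0],[-0.65,-0.5,0,0,0,0,0],[-0.65,-0.5,0,0,0,0,0],[-0.65,-0.5,0,0,0,0,0],[-0.65,-0.5,0,0,0,0,0],[-0.65,-0.5,0,0,0,0,0],[-0.65,-0.5,0,0,0,0,0],[-0.65,-0.5,0,0,0,0,0],[-0.65,-0.5,0,0,0,0,0],[-0.65,-0.5,0,0,0,0,0]],
])

```text
time_s: 1.1
eef_pos: [0.4356, 0.1459, 0.4045]
eef_rot: [-0.0, 0.227, 0.974, 0.0]
wrist_force: [1.1, 0.4, -0.4]
opening: 0.996
```

drive_tool([
  [[-0.65,-0.5,0,0,0,0,0],[-0.65,-0.5,0,0,0,0,0],[-0.65,-0.5,0,0,0,0,0],[-0.65,-0.5,0,0,0,0,0],[-0.2,-0.1,0,0,0,0,0],[0,0,0,0,0,0,0],[0,0,0,0,0,0,0]],
])

```text
time_s: 1.8
eef_pos: [0.5139, -0.0079, 0.4042]
eef_rot: [-0.001, 0.227, 0.974, 0.0]
wrist_force: [-0.5, 1.3, 0.1]
opening: 0.999
```

```bash
cat >> h.py <<'E'
from scipy.spatial.transform import Rotation as Ro
def tool():
    o=ctrl.get_obs(); q=o['eef_rot']; return o,Ro.from_quat([q[1],q[2],q[3],q[0]]).as_matrix(),np.array(o['eef_pos'])
def wrist(f):
    o,R,p=tool(); c=snap('wrist',f); T=np.array(c['tool_from_camera'])
    Rw=R@T[:3,:3]; tw=R@T[:3,3]+p
    return dict(intrinsics=c['intrinsics'],depth=c['depth'].astype(float),pixels=c['pixels'],R=Rw.T,t=-Rw.T@tw)
def comps(c,lo,hi,n=40):
    u,v=np.meshgrid(np.arange(640.),np.arange(480.)); W=world(c,u,v,c['depth']); z=W[...,2]
    m=((z>lo)&(z<hi)&(c['depth']>.12)).astype(np.uint8); k,L,S,C=cv2.connectedComponentsWithStats(m)
    for i in range(1,k):
        if S[i,4]>n:
            q=W[L==i]; (x,y),r=cv2.minEnclosingCircle(np.ascontiguousarray(q[:,:2].astype(np.float32)))
            print(C[i].round(),S[i,4],'circ',round(x,4),round(y,4),round(r,4),'medz',np.median(q[:,2]).round(4),'rgb',np.median(c['pixels'][L==i],0))
E
python3 - <<'E'
from h import *
o,R,p=tool(); print(o['time_s'],p,o['eef_rot'],o['opening'])
c=wrist('w1.png'); comps(c,.136,.155)
E
```

```text
1.8 [ 0.51388645 -0.00792532  0.40417036] [-8.04199297e-04  2.27361771e-01  9.73809990e-01  2.84560455e-04] 0.9993428583762028
[314. 248.] 2426 circ 0.5135 -0.0102 0.0201 medz 0.1444 rgb [237. 241. 214.]
[227. 343.] 1157 circ 0.5501 -0.1098 0.0202 medz 0.1442 rgb [223.  40.  31.]
[394. 359.] 1912 circ 0.6241 0.0053 0.0204 medz 0.1443 rgb [47. 33. 26.]
```

View pics/w1.png

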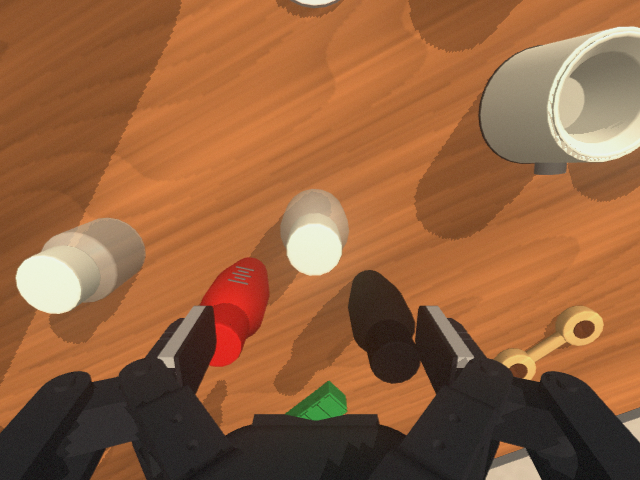

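The wrist view shows the slim cap at (314,248), which projects to (0.5135, -0.0102). That agrees with the other cameras. Now I'll descend and grip.

drive_tool([
  [[-0.02,-0.04,0.4,0,0,0,0],[0,0,0.5,0,0,0,0],[0,0,0.5,0,0,0,0],[0,0,0.4,0,0,0,0],[0,0,0.3,0,0,0,0],[0,0,0.24,0,0,0,0],[0,0,0,0,0,0,0],[0,0,0,0,0,0,0]],
])

```text
time_s: 2.65
eef_pos: [0.5144, -0.0103, 0.2881]
eef_rot: [0.0, 0.227, 0.974, 0.0]
wrist_force: [0.6, -1.2, 0.4]
opening: 1.003
```

drive_tool([
  [[0,0,0,0,0,0,60],[0,0,0,0,0,0,90],[0,0,0,0,0,0,110],[0,0,0,0,0,0,130],[0,0,0,0,0,0,160],[0,0,0,0,0,0,255],[0,0,0,0,0,0,255],[0,0,0,0,0,0,255],[0,0,0,0,0,0,255],[0,0,0,0,0,0,255]],
])

```text
time_s: 3.65
eef_pos: [0.5147, -0.0109, 0.2883]
eef_rot: [0.001, 0.227, 0.974, 0.0]
wrist_force: [0.0, 1.0, 5.9]
opening: 0.449
```

drive_tool([
  [[0,0,-0.05,0,0,0,255],[0,0,-0.15,0,0,0,255],[0,0,-0.3,0,0,0,255],[0,0,-0.4,0,0,0,255],[0,0,-0.5,0,0,0,255],[0,0,-0.5,0,0,0,255],[0,0,-0.4,0,0,0,255],[0,0,-0.3,0,0,0,255],[0,0,-0.1,0,0,0,255],[0,0,0,0,0,0,255]],
])

```text
time_s: 4.65
eef_pos: [0.5143, -0.0109, 0.4232]
eef_rot: [0.001, 0.227, 0.974, -0.0]
wrist_force: [-0.0, 0.5, -2.1]
opening: 0.449
```

```bash
python3 - <<'E'
from h import *
o,R,p=tool(); print(o['time_s'],p,o['wrist_force'],o['opening'])
c=snap('scene','scene2.png'); cv2.imwrite('pics/s2c.png',cv2.resize(c['pixels'][70:290,120:460,::-1],None,fx=2.3,fy=2.3))
w=wrist('w2.png'); comps(w,.09,.102,200)
E
```

```text
4.65 [ 0.51433422 -0.01093615  0.42318862] [-0.03393662  0.45501302 -2.14751316] 0.4492638310803084
[588.  94.] 4799 circ 0.5186 0.2324 0.0476 medz 0.0953 rgb [222. 213. 177.]
[ 70. 271.] 2511 circ 0.4539 -0.2345 0.0283 medz 0.1011 rgb [231. 236. 206.]
[235. 284.] 658 circ 0.5412 -0.1116 0.0272 medz 0.0971 rgb [189.  46.  34.]
[395. 299.] 474 circ 0.6197 0.0165 0.026 medz 0.097 rgb [62. 48. 38.]
```

View pics/s2c.png

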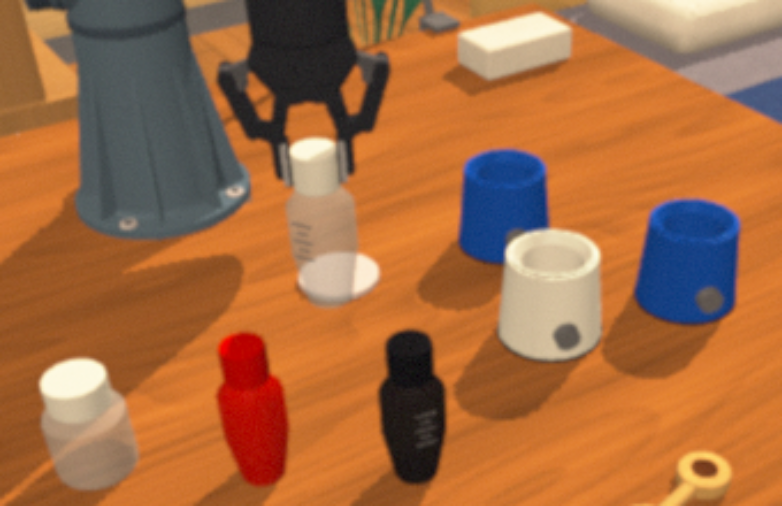

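The bottle hangs upright in the jaws at crop (318,220), and the white warmer is at (552,290) with its well empty. I'll carry the bottle above the warmer gently.

drive_tool([
  [[0.06,0.12,0,0,0,0,255],[0.14,0.3,0,0,0,0,255],[0.25,0.55,0,0,0,0,255],[0.32,0.68,0,0,0,0,255],[0.32,0.68,0,0,0,0,255],[0.32,0.68,0,0,0,0,255],[0.32,0.68,0,0,0,0,255],[0.22,0.45,0,0,0,0,255],[0.1,0.22,0,0,0,0,255],[0.03,0.06,0,0,0,0,255]],
])

```text
time_s: 5.75
eef_pos: [0.5186, 0.2344, 0.4218]
eef_rot: [-0.001, 0.226, 0.974, -0.0]
wrist_force: [0.4, -0.1, -2.3]
opening: 0.453
```

drive_tool([
  [[0,0,0,0,0,0,255],[0,0,0,0,0,0,255],[0,0,0,0,0,0,255]],
])

```text
time_s: 6.05
eef_pos: [0.5192, 0.2322, 0.4227]
eef_rot: [0.0, 0.228, 0.974, -0.0]
wrist_force: [-0.6, -0.8, -1.2]
opening: 0.451
```

```bash
python3 - <<'E'
from h import *
from scipy.optimize import least_squares
o,R,p=tool(); print(o['time_s'],p,o['eef_rot'],o['wrist_force'],o['opening'])
fit=lambda q: least_squares(lambda s:np.hypot(q[:,0]-s[0],q[:,1]-s[1])-s[2],[*q.mean(0)[:2],.03],loss='soft_l1',f_scale=.001).x.round(4)
u,v=np.meshgrid(np.arange(640.),np.arange(480.))
for n in('top','scene','wrist'):
    if n=='wrist': c=wrist('w3.png')
    else: c=dict(snap(n,n+'3.png')); c['depth']=c['depth'].astype(float)
    W=world(c,u,v,c['depth']); near=np.hypot(W[...,0]-.52,W[...,1]-.233)<.075
    for lo,hi in((.08,.1),(.15,.165),(.19,.222),(.26,.29)):
        m=near&(W[...,2]>lo)&(W[...,2]<hi)&(c['depth']>.05)
        q=W[m]
        if len(q)>30: print(n,lo,hi,len(q),fit(q), cv2.minEnclosingCircle(np.ascontiguousarray(q[:,:2].astype(np.float32))), np.median(q[:,2]).round(4))
E
```

```text
6.05 [0.5191977  0.23218964 0.42268283] [ 4.80924823e-06  2.28146782e-01  9.73626737e-01 -1.54000253e-04] [-0.564142   -0.82090738 -1.2165697 ] 0.45065549008463657
top 0.08 0.1 422 [0.517  0.234  0.0419] ((0.5178677439689636, 0.2280988097190857), 0.04657764360308647) 0.0943
scene 0.08 0.1 690 [0.5238 0.2292 0.0414] ((0.5211003422737122, 0.23170942068099976), 0.04892947897315025) 0.091
scene 0.15 0.165 110 [0.518  0.2321 0.0242] ((0.5221772193908691, 0.22914376854896545), 0.024609409272670746) 0.1577
scene 0.19 0.222 352 [0.5182 0.2317 0.0283] ((0.5249097347259521, 0.2274445742368698), 0.028200434520840645) 0.2061
scene 0.26 0.29 454 [0.5114 0.2313 0.0255] ((0.5235176086425781, 0.22801673412322998), 0.03390064463019371) 0.2757
wrist 0.08 0.1 3279 [0.5169 0.2342 0.04  ] ((0.5174311399459839, 0.2338629961013794), 0.0474977046251297) 0.095
wrist 0.19 0.222 1143 [0.5178 0.2322 0.0287] ((0.5077148675918579, 0.23826827108860016), 0.02652788534760475) 0.2078
wrist 0.26 0.29 12411 [0.5153 0.2328 0.017 ] ((0.5136821269989014, 0.23368658125400543), 0.03324967250227928) 0.2789
```

View pics/w3.png

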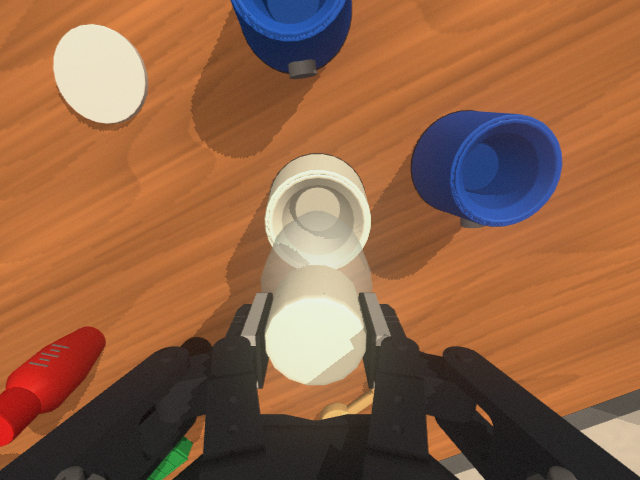

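The wrist view shows the bottle foot over the white well at about (318,210–260). The offset between the axes is under 2 mm across the measurements. I'll descend most of the way.

drive_tool([
  [[0,0.01,0.1,0,0,0,255],[0,0,0.25,0,0,0,255],[0,0,0.3,0,0,0,255],[0,0,0.3,0,0,0,255],[0,0,0.3,0,0,0,255],[0,0,0.2,0,0,0,255],[0,0,0.15,0,0,0,255],[0,0,0.1,0,0,0,255],[0,0,0,0,0,0,255],[0,0,0,0,0,0,255]],
])

```text
time_s: 7.2
eef_pos: [0.5194, 0.2338, 0.3381]
eef_rot: [0.0, 0.227, 0.974, 0.0]
wrist_force: [-0.5, -0.1, -0.9]
opening: 0.452
```

drive_tool([
  [[0,0,0.05,0,0,0,255],[0,0,0.05,0,0,0,255],[0,0,0.05,0,0,0,255],[0,0,0,0,0,0,255],[0,0,0,0,0,0,255]],
])

```text
time_s: 7.7
eef_pos: [0.5192, 0.2337, 0.3301]
eef_rot: [-0.0, 0.227, 0.974, -0.0]
wrist_force: [-0.1, -0.4, -1.0]
opening: 0.449
```

drive_tool([
  [[0,0,0.03,0,0,0,255],[0,0,0.03,0,0,0,255],[0,0,0.02,0,0,0,255],[0,0,0,0,0,0,255]],
])

```text
time_s: 8.1
eef_pos: [0.5191, 0.2337, 0.326]
eef_rot: [-0.0, 0.227, 0.974, -0.0]
wrist_force: [-0.1, -1.3, -1.8]
opening: 0.448
```

drive_tool([
  [[0,0,0.02,0,0,0,255],[0,0,0,0,0,0,255],[0,0,0,0,0,0,255]],
])

```text
time_s: 8.4
eef_pos: [0.5192, 0.2337, 0.3252]
eef_rot: [0.0, 0.227, 0.974, -0.0]
wrist_force: [-0.1, -0.3, -1.1]
opening: 0.453
```

drive_tool([
  [[0,0,0.02,0,0,0,255],[0,0,0,0,0,0,255],[0,0,0,0,0,0,255]],
])

```text
time_s: 8.7
eef_pos: [0.5193, 0.2338, 0.3244]
eef_rot: [0.0, 0.227, 0.974, 0.0]
wrist_force: [0.1, -0.6, -1.4]
opening: 0.453
```

drive_tool([
  [[0,0,0.01,0,0,0,255],[0,0,0,0,0,0,255],[0,0,0,0,0,0,255]],
])

```text
time_s: 9.0
eef_pos: [0.5194, 0.2338, 0.3243]
eef_rot: [0.0, 0.227, 0.974, 0.0]
wrist_force: [0.3, -0.3, 5.6]
opening: 0.452
```

Contact came at z = 0.3243, exactly the predicted fully-home height. Now I'll release gently and rise.

drive_tool([
  [[0,0,0,0,0,0,140],[0,0,0,0,0,0,130],[0,0,0,0,0,0,120],[0,0,0,0,0,0,105],[0,0,0,0,0,0,90],[0,0,0,0,0,0,60],[0,0,0,0,0,0,30],[0,0,0,0,0,0,0],[0,0,0,0,0,0,0],[0,0,0,0,0,0,0]],
])

```text
time_s: 10.0
eef_pos: [0.5192, 0.2337, 0.3237]
eef_rot: [-0.0, 0.227, 0.974, 0.0]
wrist_force: [-0.4, -0.2, -0.2]
opening: 0.996
```

drive_tool([
  [[0,0,-0.1,0,0,0,0],[0,0,-0.2,0,0,0,0],[0,0,-0.3,0,0,0,0],[0,0,-0.5,0,0,0,0],[0,0,-0.5,0,0,0,0],[0,0,-0.5,0,0,0,0],[0,0,-0.3,0,0,0,0],[0,0,0,0,0,0,0],[0,0,0,0,0,0,0]],
])

```text
time_s: 10.9
eef_pos: [0.519, 0.2337, 0.4435]
eef_rot: [0.0, 0.227, 0.974, 0.0]
wrist_force: [-0.3, 1.1, -0.4]
opening: 0.999
```

```bash
python3 - <<'E'
from h import *
o,R,p=tool(); print(o['time_s'],p,o['wrist_force'],o['opening'])
c=dict(snap('scene','scene4.png')); c['depth']=c['depth'].astype(float)
print('scene'); comps(c,.165,.19); comps(c,.09,.11)
cv2.imwrite('pics/s4c.png',cv2.resize(c['pixels'][70:400,120:480,::-1],None,fx=1.8,fy=1.8))
w=wrist('w4.png'); print('wrist'); comps(w,.165,.19)
E
```

```text
10.9 [0.51903489 0.23369266 0.44354101] [-0.27689622  1.10453413 -0.3700581 ] 0.9993939891241689
scene
[288.   7.] 46 circ -0.6802 0.7295 0.0192 medz 0.1768 rgb [53. 96. 64.]
[58. 53.] 924 circ -0.6012 -0.2057 0.1903 medz 0.1773 rgb [145.  98.  52.]
[180. 104.] 488 circ 0.0054 -0.0033 0.0713 medz 0.1772 rgb [77. 85. 87.]
[361. 150.] 221 circ 0.5209 0.2322 0.0209 medz 0.1781 rgb [234. 213. 183.]
[597.   9.] 421 circ -0.091 2.0256 0.2387 medz 0.0995 rgb [210. 184. 157.]
[333.  11.] 98 circ -0.789 1.0413 0.0535 medz 0.0991 rgb [178. 128.  66.]
[274.  26.] 47 circ -0.7181 0.6783 0.0262 medz 0.1003 rgb [55. 99. 66.]
[288.  26.] 46 circ -0.6845 0.7306 0.0362 medz 0.101 rgb [54. 98. 65.]
[62. 76.] 753 circ -0.6082 -0.2174 0.208 medz 0.1002 rgb [146.  98.  52.]
[186. 130.] 432 circ 0.0084 -0.0049 0.0861 medz 0.1 rgb [76. 85. 87.]
[338. 144.] 258 circ 0.3407 0.2939 0.0494 medz 0.094 rgb [ 26.  74. 148.]
[421. 167.] 344 circ 0.5529 0.3942 0.0496 medz 0.0942 rgb [ 27.  75. 150.]
[360. 184.] 463 circ 0.5217 0.2313 0.0487 medz 0.0952 rgb [201. 181. 150.]
[151. 237.] 475 circ 0.4545 -0.2353 0.0296 medz 0.1 rgb [252. 246. 221.]
[228. 243.] 330 circ 0.5513 -0.1133 0.0291 medz 0.0987 rgb [183.  13.   0.]
[298. 242.] 327 circ 0.6268 0.0034 0.0295 medz 0.0988 rgb [33. 26. 23.]
wrist
[318. 244.] 2498 circ 0.5184 0.2344 0.02 medz 0.1804 rgb [234. 238. 210.]
```

View pics/s4c.png

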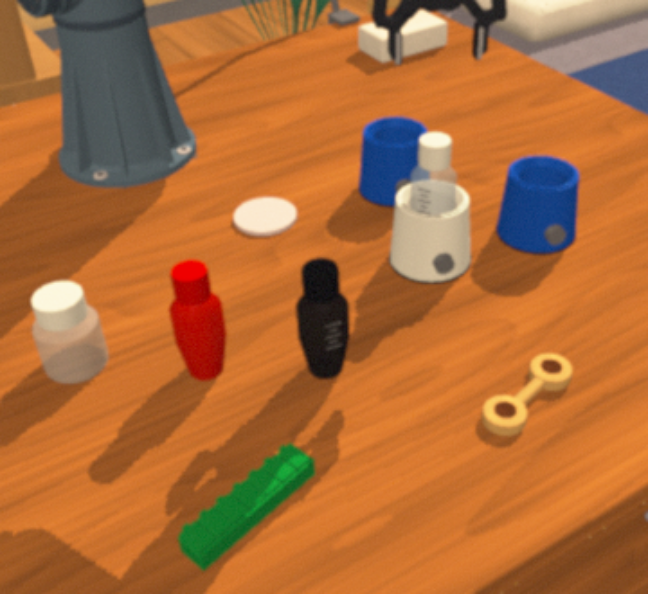

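The bottle stands upright in the white warmer at crop (433,190). The wrist view puts the cap top at 0.1804, against 0.181 expected when fully home. The bystanders have not moved.

```bash
python3 -c "
from bench import ctrl
print(ctrl.hand_in())"
```

```text
the job is handed in; nothing more can be done
None
```

The slim bottle is standing upright and fully home in the white warmer, and I handed the job in at about 11 s. I gripped it by the cap, carried it over and lowered it until it touched the well's floor, then released it and raised the gripper clear.

- **Seating:** contact came at the predicted height (TCP at 0.3243 m) with only about 6 N. Afterwards the cap top measured 0.1804 m, against 0.181 m for fully home. The cap is within about 1 mm of the warmer's axis.
- **Bystanders:** the squat bottle stayed where it was to within the 2–3 mm measuring noise, as did the look-alikes. The pill organiser I checked only by eye in the last picture, and it looks unmoved.
- **Disagreements:** the cameras differed by about 3 mm in absolute position, but agreed within about 1 mm on the offset from bottle to warmer. No check failed.

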